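# Clear and pop open the touch-latch supply box

## Task

A bundle of cinnamon sticks has been left on the lid of the steel supply box with the side ledge. Push the bundle sideways off the lid so that it lies wholly on the ledge, sliding it without picking it up or tipping it, and only then press down the front edge of the lid until the touch catch lets go and the lid springs ajar by itself. Leave the lid standing ajar, the smaller box shut, and everything else where it is.

Things in the scene. Friction and masses are not known exactly. Their poses are not given: they have to be found in the camera images.
- ledge_box: Bare metal box screwed to the bench, 160 deep (x), 280 wide (y), 70 high. Origin: centre of its underside; z up, x from front (robot side) to back, y from lid half to ledge half. Lid over y = -140 to 0 mm. Ledge: y = 0 to 140 mm, solid flat top 69 mm high, 1 mm lower than the lid's top, with a lip 11 mm high along its outer edge (inner side at y = 134).
- ledge_lid (a joint): Angle of the ledge box's lid, rad; 0 shut, positive open. Hinged at its back edge. Touch catch: press the front edge down 4 to 5 mm (about 5 N there, more nearer the hinge; hard stop 6.5 mm down, -0.045 rad) and it lets go for good; as the finger withdraws, the spring raises the lid to about 0.4 rad and holds it there. It does not catch again.
- ledge_lid_front (a point): The place to press: on the lid's top, 8 mm behind the middle of its front edge (box x = -72, y = -70, z = 70 mm when shut), on a dull strip 70 mm long; moves with the lid. The lid is a plain steel plate 155 deep, 128 wide, 6 thick, hinge line at box x = 75, z = 67 mm.
- bundle: Brown bundle of cinnamon sticks with two paper bands, stiff, 110 long (its x) by 55 wide (y) by 40 high (z), about 0.2 kg. Origin: centre of its underside. It starts lying on the ledge box's lid, its length within about 9 degrees of the box's x.
- bundle_near (a point): Middle of the bundle's end face at its -x end, 20 mm above its underside.
- bundle_far (a point): Middle of the bundle's end face at its +x end, 20 mm above its underside.
- small_box: Smaller metal box without a ledge, 160 deep (x) by 110 wide (y) by 70 high, screwed to the bench. Origin: centre of its underside, axes as for the ledge box. Not to be opened.
- small_lid (a joint): Angle of the smaller box's lid in rad, 0 = shut; same touch catch. Must stay shut.
- tin: Bystander: plain steel tin, 56 in diameter, 40 high, standing on the smaller box's lid. Origin: centre of its underside.
- jar: Bystander: amber glass jar, 60 in diameter, 85 high, on the bench behind the ledge box. Origin: centre of its underside.
- tape: Bystander: roll of tape, 90 in outer diameter, 36 high, lying on the bench behind the ledge box. Origin: centre of its underside.
- short_bundle: Bystander: smaller bundle of cinnamon sticks, 80 long (x) by 44 wide by 21 high, on the bench behind the smaller box. Origin: centre of its underside.
- brush: Bystander: hand brush lying far back on the bench, 200 long. Origin: underside of its middle.
- cup: Bystander: steel cup, 72 in diameter, 75 high, towards the left of the bench. Origin: centre of its underside.
- carton: Bystander: small closed carton, 130 (x) by 90 by 70 high, towards the right of the bench. Origin: centre of its underside.
Things that resemble listed ones, but are neither listed nor needed, are in the scene too. Leave any green look-alike of the bundle alone.

How it is judged:
By the outcome, as a careful person would: the job done as asked, in the order asked, and still so for the second after the job is handed in, with the robot touching nothing.
It also fails if it takes over 42 s, if anything falls off the work surface, if the arm or the gripper's body presses on something with over 40 N, if the wrist force passes 120 N, or if a joint passes its speed limit or range.

## Robot

A 6-joint arm with a two-finger parallel gripper is mounted at the origin on the work surface. World frame = base frame: x ahead of the robot, y to its left, z up, the work surface at z = 0. Lengths are in m, angles in rad, forces in N, time in s.
With the tool pointing down it reaches from about 0.375 to 0.825 m from the base axis. Payload 5.5 kg.
Tool frame: the origin (TCP) lies midway between the tips of the shut fingers; the grasp point (between the pads) lies 19 mm behind it; z points along the fingers, y is the direction in which the jaws open and shut (so a half turn about z gives the same grasp; the last joint's range is limited). The gripper opens to 85 mm and grips with 20 to 120 N. Pads are 22 mm wide; open, the fingers measure 114 mm over their backs; the gripper's body (76 mm by 85 mm) begins 54 mm behind the grasp point. The pads swing forward as they close: fully open they stand 13 mm farther back than shut.
Start: joints at [-1.131, 0.314, -0.047, 1.21, 0, 1.571], TCP at [0.255, -0.543, 0.193] pointing down, gripper open.
Joint ranges: [-2.67, 2.67], [-0.69, 1.73], [-1.03, 1.25], [-2.08, 2.16], [-1.42, 1.45], [-3.14, 3.14]. Speed limits (rad/s): [2.39, 2.39, 3.01, 3.14, 3.14, 3.14].

## Interface

Orientations are given as a rotation vector (axis times angle).
In Python, from station import ctrl gives the robot as it stands. The module is installed in compiled form; this text tells all that it offers.
- The arm moves only by the tool move_arm, never from a script. Its argument "rows" is a list of rows, each an object of numbers: "wx", "wy", "wz": the turn, a rotation vector about the tool's x, y, z in degrees; "tx", "ty", "tz": the shift along the tool's x, y, z in mm; "grip": the opening in per cent of the stroke, from 0 (shut) to 100 (fully open). In form: [{"wx": .., "wy": .., "wz": .., "tx": .., "ty": .., "tz": .., "grip": ..}, ...]. A call has 1 to 10 rows; each row shifts and turns the commanded pose from where the row before left it, along the tool's axes as they then stand; what a row does not reach is not made up. A row lasts 1/10 s, in which the tool goes at most 50 mm and 8.59 degrees, less where a joint would pass 70% of its speed; a pose out of reach is approached as far as the arm can. A call with a gripper value outside its range is refused whole. The fingers move at their own pace and stop on an object; "grip_force" is the grip in N (left out, the last holds). Time passes only in rows, so rows that do not move let the fingers close. It gives the time, the measured TCP pose, the force and the opening at its end, in the units of the state.
- ctrl.get_state(): the state, without advancing time (a new reading comes with each control period).
- ctrl.grab_frame(name): name is "scene" or "top"; returns the picture (384x512x3 uint8, red, green, blue); there is no depth.
- ctrl.camera_model(name): a dict with "vertical_fov" (degrees; the focal length in pixels is half the picture's height over the tangent of half this angle, whatever the lens; pixels are square), "cx", "cy" (the principal point, pixels), "k1" (the pictures are not rectified: a ray, as slopes to the right and down, at radius r is drawn at 1 + k1 r^2 times it, then the intrinsics apply), "R" (3x3) and "t" (3): a world point X has camera coordinates R X + t. Camera axes: x right, y down, z forward; pixel columns grow to the right and rows downward; lengths in m; the calibration is good to about 2 mm. A picture is of the moment at which its call begins. camera_model takes no time and is no camera call.
- ctrl.finish_job(): hands the job in, once; it reports no verdict.
The state is a dict: "time_s": time; "joint_pos": joint angles; "dq": joint speeds; "effort": joint torques, N m; "tcp_pos": TCP position; "orientation": TCP orientation; "force": force on the tool from outside, world axes, zero at the start; "ft_torque": the same for the moment, N m; "gripper_width": opening from 0.0 (shut) to 1.0 (fully open).
Only numpy, scipy, OpenCV 4.12 (cv2) and the standard library are available. Lean on these libraries where they do the work, as an engineer would, in place of code of your own. Each camera call takes 0.05 s, during which the arm holds its last target.

## Working session

There is one attempt and no reset: what is moved stays moved. The work goes in short steps, Python scripts to look and compute and a tool call to move; the robot and the scene stay as the last step left them, time stands still between calls to the robot, and variables do not carry over. Pictures are saved under pics/ and viewed, and the job is handed in when it is done.

Besides the shell and the picture viewer there is one more tool, called after "Emit:" as name([rows], argument=value, ...), one row to a line, values as JSON. move_arm: Moves the arm, as the interface text tells. Its arguments: {"type":"object","properties":{"rows":{"type":"array"},"grip_force":{"type":"number"}},"required":["rows"]}

```bash
mkdir -p pics; ls
python3 - <<'E'
from station import ctrl
import cv2
print(ctrl.get_state())
for n in("scene","top"):
    im=ctrl.grab_frame(n); cv2.imwrite(f"pics/{n}0.png",im[:,:,::-1])
    print(n,ctrl.camera_model(n))
E
```

```text
pics
{'time_s': 0.0, 'joint_pos': array([-1.13097042e+00,  3.14282551e-01, -4.80659150e-02,  1.21020562e+00,
       -1.09886288e-05,  1.57080358e+00]), 'dq': array([ 0.00087135, -0.00034688,  0.00061409, -0.00157903, -0.00140708,
        0.00036623]), 'effort': array([ 1.20550376e-03, -5.39590394e+01,  3.39752090e+01,  1.91053539e-02,
        2.36301048e-04,  7.26072216e-06]), 'tcp_pos': array([ 0.25519114, -0.54231416,  0.19260651]), 'orientation': array([-3.06426257e+00, -6.84936913e-01,  6.18833970e-04]), 'force': array([ 0.51911525, -0.00395089,  0.27222457]), 'ft_torque': array([0.00930462, 0.00788237, 0.02081197]), 'gripper_width': 0.999819034286711}
scene {'vertical_fov': 54.242978608797785, 'cx': 256.1691199379259, 'cy': 189.0291465982751, 'k1': -0.05589653885215383, 'R': array([[ 0.56805483,  0.82294855,  0.00833045],
       [ 0.54022992, -0.36522897, -0.7581289 ],
       [-0.62085856,  0.43515914, -0.65205151]]), 't': array([-0.33659423, -0.25655312,  1.48634626])}
top {'vertical_fov': 45.06951335682229, 'cx': 244.9902652381058, 'cy': 187.46102158968435, 'k1': -0.014705053550741124, 'R': array([[-0.02713196, -0.99962525,  0.00363625],
       [-0.98857836,  0.02629231, -0.14839655],
       [ 0.14824533, -0.00762101, -0.98892125]]), 't': array([-0.00365744,  0.60626079,  1.42617196])}
```

View pics/scene0.png

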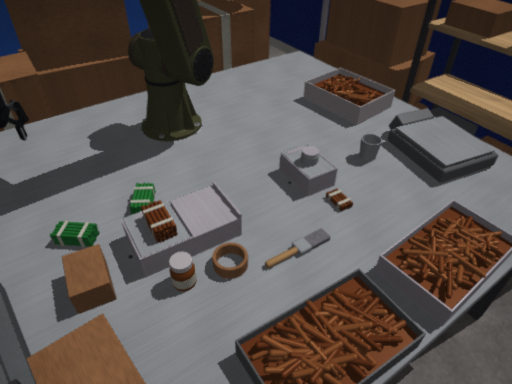

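View pics/top0.png

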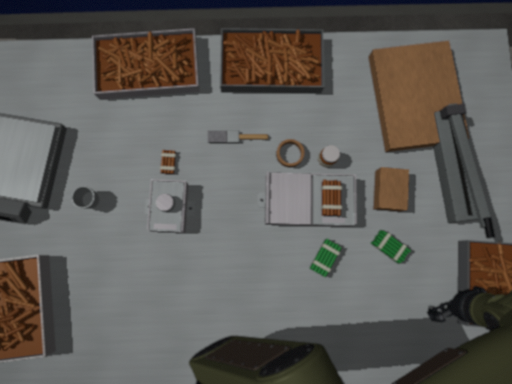

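Run:
```python
import cv2
t=cv2.imread("pics/top0.png");s=cv2.imread("pics/scene0.png")
cv2.imwrite("pics/tc.png",cv2.resize(t[160:240,255:365],None,fx=7,fy=7,interpolation=cv2.INTER_CUBIC))
cv2.imwrite("pics/sc.png",cv2.resize(s[180:275,115:250],None,fx=5.9,fy=5.9,interpolation=cv2.INTER_CUBIC))
```

```text
(no output)
```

View pics/tc.png

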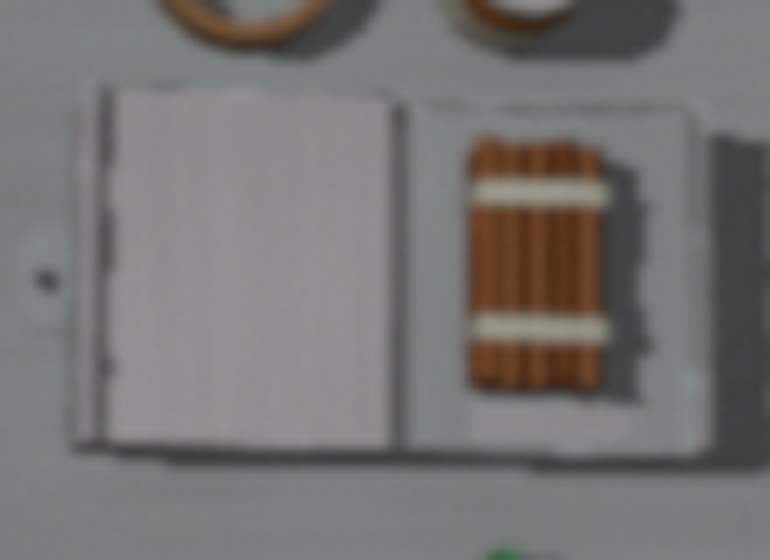

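View pics/sc.png

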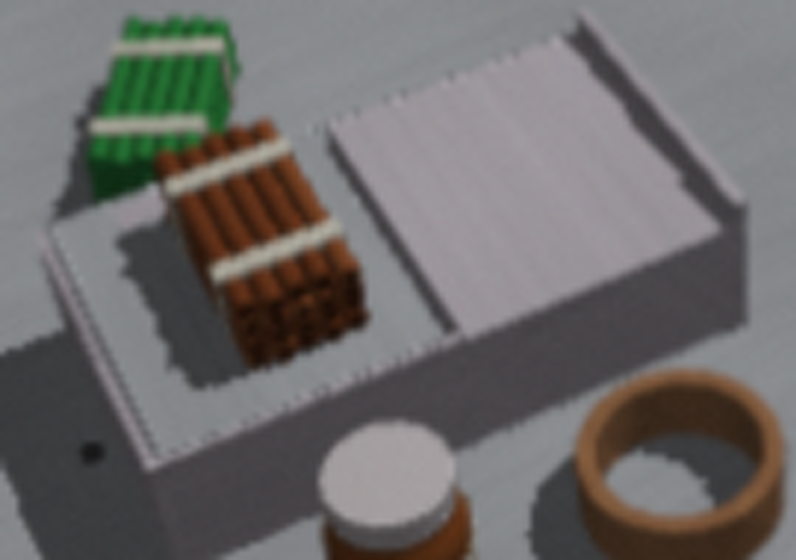

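The two views show, in top-camera pixels:
- **Box:** the ledge box spans (266,172) to (357,225), with the ledge on its left and the grey lid on its right.
- **Candidates for the bundle:** brown with two bands on the lid (331,198), short brown behind the small box (168,162), green (326,257) and green (392,246).
- **Choice:** the brown one at (331,198), lying on the lid. The close crop confirms it.

```bash
cat > h.py <<'E'
import numpy as np, cv2
from station import ctrl
def cam(n):
    m=ctrl.camera_model(n); f=192/np.tan(np.radians(m['vertical_fov'])/2)
    return f,m
def ray(n,p,z):
    f,m=cam(n); d=np.array([(p[0]-m['cx'])/f,(p[1]-m['cy'])/f]); u=d.copy()
    for _ in range(20): u=d/(1+m['k1']*(u@u))
    R=np.array(m['R']);t=np.array(m['t']); o=-R.T@t; v=R.T@np.array([u[0],u[1],1])
    return o+v*(z-o[2])/v[2]
def proj(n,X):
    f,m=cam(n); c=np.array(m['R'])@X+m['t']; s=c[:2]/c[2]; s=s*(1+m['k1']*(s@s)); return s*f+[m['cx'],m['cy']]
def brown(n,im,box):
    h=cv2.cvtColor(im,cv2.COLOR_RGB2HSV); x0,y0,x1,y1=box
    m=np.zeros(im.shape[:2],np.uint8)
    mm=cv2.inRange(h,(3,110,40),(20,255,255)); m[y0:y1,x0:x1]=mm[y0:y1,x0:x1]
    return m
E
python3 - <<'E'
from h import *
T=lambda u,v:(255+(u+.5)/7-.5,160+(v+.5)/7-.5)
S=lambda u,v:(115+(u+.5)/5.9-.5,180+(v+.5)/5.9-.5)
for nm,c,P,z in [("frontleft lip","top",T(73,445),.08),("backleft lip","top",T(82,88),.08),("seam f","top",T(402,448),.07),("seam b","top",T(394,95),.07),("right f","top",T(708,455),.07),("right b","top",T(703,98),.07),
 ("strip fl","top",T(470,440),.07),("strip fr","top",T(635,440),.07),
 ("right f","scene",S(42,232),.07),("right b","scene",S(150,467),.07),("seam b","scene",S(462,335),.07),("seam f","scene",S(330,125),.07),("lip f","scene",S(583,12),.08),("lip b","scene",S(745,203),.08)]:
    print(nm,c,ray(c,P,z).round(4))
im=cv2.imread("pics/top0.png")[:,:,::-1].copy()
m=brown("top",im,(315,175,350,220)); m=cv2.morphologyEx(m,cv2.MORPH_CLOSE,np.ones((7,7)))
c=max(cv2.findContours(m,0,2)[0],key=cv2.contourArea)
r=cv2.minAreaRect(c);print(r)
for p in cv2.boxPoints(r): print(ray("top",p,.11).round(4))
print(ray("top",r[0],.11))
for nm,P,z in [("b near top corner R",S(158,155),.108),("nearL",S(270,122),.108),("farL",S(360,262),.108),("farR",S(235,300),.108),("farR bottom",S(248,362),.071),("farL bottom",S(366,318),.071)]: print(nm,ray("scene",P,z).round(4))
E
```

```text
frontleft lip top [ 0.4884 -0.0781  0.08  ]
backleft lip top [ 0.6473 -0.0874  0.08  ]
seam f top [ 0.4838 -0.2238  0.07  ]
seam b top [ 0.6422 -0.2279  0.07  ]
right f top [ 0.4771 -0.3591  0.07  ]
right b top [ 0.6372 -0.3668  0.07  ]
strip fl top [ 0.4866 -0.2541  0.07  ]
strip fr top [ 0.4846 -0.3271  0.07  ]
right f scene [ 0.4791 -0.3564  0.07  ]
right b scene [ 0.6337 -0.366   0.07  ]
seam b scene [ 0.6403 -0.2278  0.07  ]
seam f scene [ 0.4864 -0.2181  0.07  ]
lip f scene [ 0.4913 -0.0826  0.08  ]
lip b scene [ 0.6492 -0.0892  0.08  ]
((331.0, 197.5), (35.0, 18.0), 90.0)
[ 0.613  -0.2548  0.11  ]
[ 0.6115 -0.3097  0.11  ]
[ 0.5047 -0.3036  0.11  ]
[ 0.5061 -0.2492  0.11  ]
[ 0.55853417 -0.27930342  0.11      ]
b near top corner R [ 0.5029 -0.3029  0.108 ]
nearL [ 0.5106 -0.2528  0.108 ]
farL [ 0.6127 -0.257   0.108 ]
farR [ 0.6036 -0.3092  0.108 ]
farR bottom [ 0.6043 -0.3104  0.071 ]
farL bottom [ 0.6093 -0.2579  0.071 ]
```

```bash
cat >> h.py <<'E'
from scipy.spatial.transform import Rotation as Ro
YAW=np.radians(-2.8); C=np.array([.563,-.223])
bx=np.array([np.cos(YAW),np.sin(YAW)]); by=np.array([-bx[1],bx[0]])
def w(x,y): return C+x*bx+y*by
def b(p): d=np.asarray(p)[:2]-C; return np.array([d@bx,d@by])
def info(tgt=None):
    s=ctrl.get_state(); R=Ro.from_rotvec(s['orientation']).as_matrix(); p=s['tcp_pos']
    print('t',s['time_s'],'tcp',p.round(4),'box',b(p).round(4),'F',s['force'].round(2),'w',round(s['gripper_width'],3),'q',s['joint_pos'].round(3))
    print('toolx',R[:,0].round(3),'tooly',R[:,1].round(3),'toolz',R[:,2].round(3))
    a=np.degrees(np.arctan2(R[1,1],R[0,1]))-np.degrees(YAW); a=(a+90)%180-90
    print('tooly yaw rel box x',a.round(2))
    if tgt is not None: print('shift tool mm',(R.T@(np.asarray(tgt)-p)*1000).round(1))
E
python3 - <<'E'
from h import *
info([*w(-.002,-.118),.19]); print(w(-.002,-.118),w(-.072,-.07))
E
```

```text
t 0.1 tcp [ 0.2552 -0.5424  0.1927] box [-0.2918 -0.334 ] F [ 0.86 -0.89 -0.07] w 0.998 q [-1.131  0.314 -0.048  1.21  -0.     1.571]
toolx [ 0.905  0.426 -0.   ] tooly [ 0.426 -0.905 -0.002] toolz [-0.001  0.001 -1.   ]
tooly yaw rel box x -62.0
shift tool mm [357.3 -54.7   2.8]
[ 0.55523811 -0.34076142] [ 0.48766647 -0.28939925]
```

Emit:
move_arm([
  {"tx":44.7,"ty":-6.8,"grip":60},
  {"tx":44.7,"ty":-6.8,"grip":60},
  {"tx":44.7,"ty":-6.8,"grip":60},
  {"tx":44.7,"ty":-6.8,"grip":60},
  {"tx":44.7,"ty":-6.8,"grip":60},
  {"tx":44.7,"ty":-6.8,"grip":60},
  {"tx":44.7,"ty":-6.8,"grip":60},
  {"tx":44.7,"ty":-6.8,"grip":60},
])

```text
validation failed for argument at $.ro...
```

Emit:
move_arm([
  {"wz":-7.75,"grip":60},
  {"wz":-7.75,"grip":60},
  {"wz":-7.75,"grip":60},
  {"wz":-7.75,"grip":60},
  {"wz":-7.75,"grip":60},
  {"wz":-7.75,"grip":60},
  {"wz":-7.75,"grip":60},
  {"wz":-7.75,"grip":60},
  {"grip":60},
  {"grip":60},
])

```text
validation failed for argument at $.ro...
```

Run:
```python
from h import *
info([*w(-.002,-.118),.084])
for n in("scene","top"): cv2.imwrite(f"pics/{n}1.png",ctrl.grab_frame(n)[:,:,::-1])
```

```text
t 0.1 tcp [ 0.2552 -0.5424  0.1927] box [-0.2918 -0.334 ] F [ 0.86 -0.89 -0.07] w 0.998 q [-1.131  0.314 -0.048  1.21  -0.     1.571]
toolx [ 0.905  0.426 -0.   ] tooly [ 0.426 -0.905 -0.002] toolz [-0.001  0.001 -1.   ]
tooly yaw rel box x -62.0
shift tool mm [357.3 -54.5 108.8]
```

View pics/scene1.png

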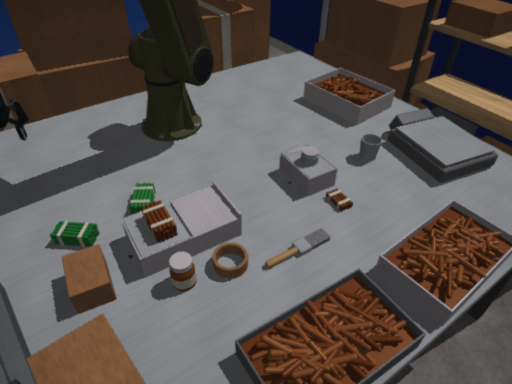

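The moves were refused because every row needs all its fields, and the picture shows nothing has changed. I'll resend with full rows.

Emit:
move_arm([
  {"wx":0,"wy":0,"wz":0,"tx":44.7,"ty":-6.8,"tz":0,"grip":60},
  {"wx":0,"wy":0,"wz":0,"tx":44.7,"ty":-6.8,"tz":0,"grip":60},
  {"wx":0,"wy":0,"wz":0,"tx":44.7,"ty":-6.8,"tz":0,"grip":60},
  {"wx":0,"wy":0,"wz":0,"tx":44.7,"ty":-6.8,"tz":0,"grip":60},
  {"wx":0,"wy":0,"wz":0,"tx":44.7,"ty":-6.8,"tz":0,"grip":60},
  {"wx":0,"wy":0,"wz":0,"tx":44.7,"ty":-6.8,"tz":0,"grip":60},
  {"wx":0,"wy":0,"wz":0,"tx":44.7,"ty":-6.8,"tz":0,"grip":60},
  {"wx":0,"wy":0,"wz":0,"tx":44.7,"ty":-6.8,"tz":0,"grip":60},
])

```text
time_s: 1.0
tcp_pos: [0.5571, -0.3401, 0.1933]
orientation: [-3.066, -0.685, 0.0]
force: [-0.3, -1.5, -0.1]
gripper_width: 0.603
```

Emit:
move_arm([
  {"wx":0,"wy":0,"wz":-7.75,"tx":0,"ty":0,"tz":0,"grip":60},
  {"wx":0,"wy":0,"wz":-7.75,"tx":0,"ty":0,"tz":0,"grip":60},
  {"wx":0,"wy":0,"wz":-7.75,"tx":0,"ty":0,"tz":0,"grip":60},
  {"wx":0,"wy":0,"wz":-7.75,"tx":0,"ty":0,"tz":0,"grip":60},
  {"wx":0,"wy":0,"wz":-7.75,"tx":0,"ty":0,"tz":0,"grip":60},
  {"wx":0,"wy":0,"wz":-7.75,"tx":0,"ty":0,"tz":0,"grip":60},
  {"wx":0,"wy":0,"wz":-7.75,"tx":0,"ty":0,"tz":0,"grip":60},
  {"wx":0,"wy":0,"wz":-7.75,"tx":0,"ty":0,"tz":0,"grip":60},
  {"wx":0,"wy":0,"wz":0,"tx":0,"ty":0,"tz":0,"grip":60},
])

```text
time_s: 1.9
tcp_pos: [0.5557, -0.3413, 0.1932]
orientation: [-2.274, -2.167, 0.0]
force: [0.5, 0.7, -0.7]
gripper_width: 0.6
```

Run:
```python
from h import *
info([*w(-.002,-.118),.084])
for n in("scene","top"): cv2.imwrite(f"pics/{n}2.png",ctrl.grab_frame(n)[:,:,::-1])
```

```text
t 1.9 tcp [ 0.5557 -0.3413  0.1932] box [-0.0015 -0.1185] F [ 0.53  0.7  -0.68] w 0.6 q [-0.551  0.415  0.096  1.253  0.     1.069]
toolx [0.049 0.999 0.   ] tooly [ 0.999 -0.049 -0.   ] toolz [-0.  0. -1.]
tooly yaw rel box x 0.02
shift tool mm [  0.5  -0.4 109.2]
```

View pics/scene2.png

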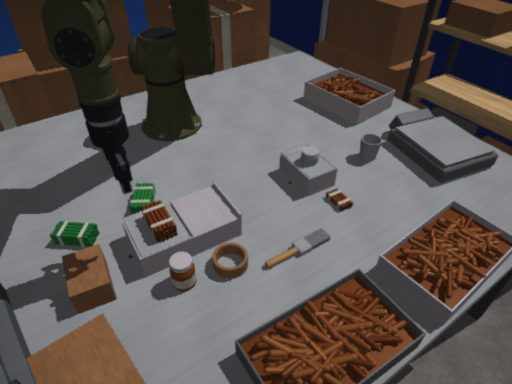

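The arm is clear of everything, and its fingertips at (128,188) hover over the outer side of the lid. Tool x now points along box +y. Next I descend beside the bundle.

Emit:
move_arm([
  {"wx":0,"wy":0,"wz":0,"tx":0,"ty":0,"tz":30,"grip":60},
  {"wx":0,"wy":0,"wz":0,"tx":0,"ty":0,"tz":30,"grip":60},
  {"wx":0,"wy":0,"wz":0,"tx":0,"ty":0,"tz":25,"grip":60},
  {"wx":0,"wy":0,"wz":0,"tx":0,"ty":0,"tz":15,"grip":60},
  {"wx":0,"wy":0,"wz":0,"tx":0,"ty":0,"tz":9,"grip":60},
  {"wx":0,"wy":0,"wz":0,"tx":0,"ty":0,"tz":0,"grip":60},
])

```text
time_s: 2.6
tcp_pos: [0.555, -0.3409, 0.0832]
orientation: [-2.275, -2.163, 0.001]
force: [0.8, -0.0, -0.4]
gripper_width: 0.602
```

Run:
```python
from h import *
info()
for n,x0,y0,x1,y1 in(("scene",80,130,240,270),("top",255,150,375,240)):
    im=ctrl.grab_frame(n)[y0:y1,x0:x1,::-1]; cv2.imwrite(f"pics/{n}3.png",cv2.resize(im,None,fx=4,fy=4,interpolation=cv2.INTER_CUBIC))
```

```text
t 2.6 tcp [ 0.555  -0.3409  0.0832] box [-0.0022 -0.1182] F [ 0.77 -0.   -0.39] w 0.602 q [-0.551  0.47  -0.075  1.028  0.     1.07 ]
toolx [0.05  0.999 0.001] tooly [ 0.999 -0.05  -0.002] toolz [-0.002  0.001 -1.   ]
tooly yaw rel box x -0.08
```

View pics/scene3.png

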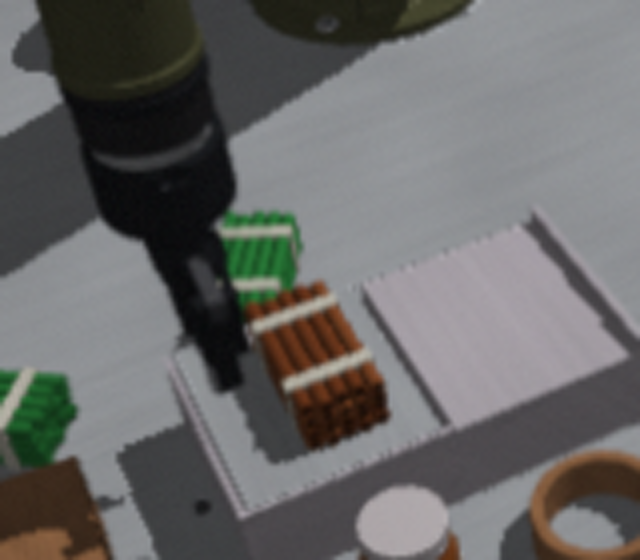

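View pics/top3.png

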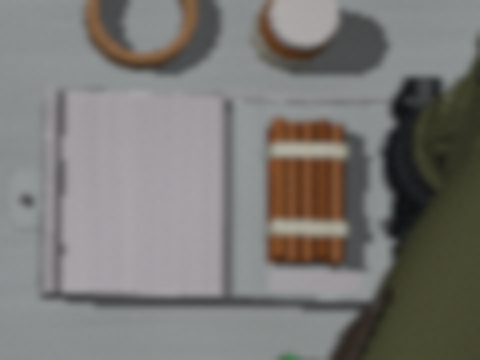

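The fingers stand beside the bundle's outer side, clear of both lid and bundle. Now I push along +tool x.

Emit:
move_arm([
  {"wx":0,"wy":0,"wz":0,"tx":8,"ty":0,"tz":0,"grip":60},
  {"wx":0,"wy":0,"wz":0,"tx":6,"ty":0,"tz":0,"grip":60},
  {"wx":0,"wy":0,"wz":0,"tx":5,"ty":0,"tz":0,"grip":60},
  {"wx":0,"wy":0,"wz":0,"tx":5,"ty":0,"tz":0,"grip":60},
  {"wx":0,"wy":0,"wz":0,"tx":5,"ty":0,"tz":0,"grip":60},
  {"wx":0,"wy":0,"wz":0,"tx":6,"ty":0,"tz":0,"grip":60},
  {"wx":0,"wy":0,"wz":0,"tx":6,"ty":0,"tz":0,"grip":60},
  {"wx":0,"wy":0,"wz":0,"tx":6,"ty":0,"tz":0,"grip":60},
])

```text
time_s: 3.5
tcp_pos: [0.5582, -0.2939, 0.0845]
orientation: [-2.275, -2.166, -0.0]
force: [-0.2, 0.2, -0.2]
gripper_width: 0.602
```

Run:
```python
from h import *
info()
for n,x0,y0,x1,y1 in(("scene",80,130,240,270),("top",255,150,375,240)):
    im=ctrl.grab_frame(n)[y0:y1,x0:x1,::-1]; cv2.imwrite(f"pics/{n}4.png",cv2.resize(im,None,fx=4,fy=4,interpolation=cv2.INTER_CUBIC))
```

```text
t 3.5 tcp [ 0.5582 -0.2939  0.0845] box [-0.0014 -0.0711] F [-0.22  0.2  -0.19] w 0.602 q [-0.485  0.431 -0.133  1.007  0.     1.135]
toolx [0.049 0.999 0.   ] tooly [ 0.999 -0.049 -0.   ] toolz [-0.  0. -1.]
tooly yaw rel box x 0.0
```

View pics/scene4.png

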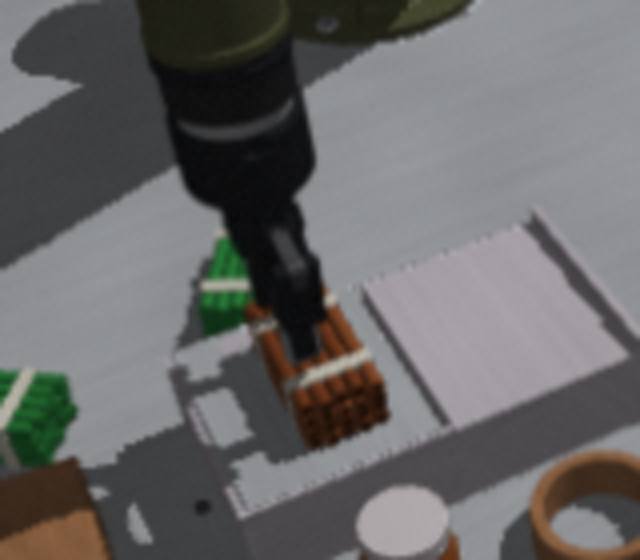

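View pics/top4.png

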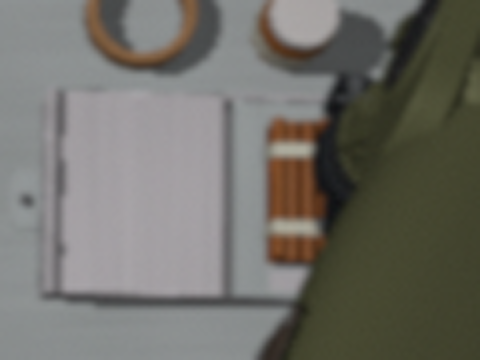

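Run:
```python
from h import *
for y,obs in((-.1182,(137.5,226.5)),(-.0711,(156,219))):
    for z in(.083,.095,.11,.13):
        print(y,obs,z,[proj("scene",np.array([*w(x,y),z])).round(1).tolist() for x in(0,.03,.04)])
```

```text
-0.1182 (137.5, 226.5) 0.083 [[137.0, 231.2], [140.9, 238.8], [142.3, 241.5]]
-0.1182 (137.5, 226.5) 0.095 [[136.1, 227.9], [140.0, 235.5], [141.3, 238.2]]
-0.1182 (137.5, 226.5) 0.11 [[134.8, 223.7], [138.8, 231.4], [140.1, 234.0]]
-0.1182 (137.5, 226.5) 0.13 [[133.2, 218.0], [137.1, 225.6], [138.5, 228.2]]
-0.0711 (156, 219) 0.083 [[154.8, 224.2], [159.0, 231.6], [160.4, 234.1]]
-0.0711 (156, 219) 0.095 [[154.0, 220.9], [158.2, 228.3], [159.6, 230.8]]
-0.0711 (156, 219) 0.11 [[153.0, 216.7], [157.2, 224.1], [158.7, 226.6]]
-0.0711 (156, 219) 0.13 [[151.6, 211.0], [155.8, 218.4], [157.3, 220.9]]
```

Run:
```python
from h import *
p=np.array([.2552,-.5424,.1927]); ty=np.array([.426,-.905,0])
for n in("scene","top"):
  for z in(0,.013,.026,.04,.06):
    print(n,z,[proj(n,p+s*ty+[0,0,z]).round(1).tolist() for s in(-.05,0,.05)])
s=cv2.imread("pics/scene0.png");t=cv2.imread("pics/top0.png")
a=cv2.resize(s[90:145,0:60],None,fx=8,fy=8,interpolation=cv2.INTER_CUBIC);b_=cv2.resize(t[280:335,420:480],None,fx=6,fy=8,interpolation=cv2.INTER_CUBIC)
cv2.imwrite("pics/f0.png",cv2.convertScaleAbs(cv2.resize(np.hstack([a,cv2.resize(b_,(300,a.shape[0]))]),(780,440)),alpha=1.8))
s=cv2.imread("pics/scene2.png")
cv2.imwrite("pics/f2.png",cv2.convertScaleAbs(cv2.resize(s[110:200,70:170],None,fx=6,fy=6,interpolation=cv2.INTER_CUBIC),alpha=1.8))
q=np.array([*w(-.0015,-.1185),.1932])
for z in(0,.013,.026,.04,.06):
    print(z,[proj("scene",np.array([*w(-.0015+s,-.1185),.1932+z])).round(1).tolist() for s in(-.033,0,.033)])
```

```text
scene 0 [[31.8, 154.3], [15.3, 163.8], [-2.0, 173.9]]
scene 0.013 [[30.0, 150.3], [13.4, 159.8], [-4.2, 169.9]]
scene 0.026 [[28.2, 146.3], [11.4, 155.8], [-6.4, 165.9]]
scene 0.04 [[26.2, 142.0], [9.2, 151.4], [-8.8, 161.4]]
scene 0.06 [[23.4, 135.6], [6.0, 144.9], [-12.3, 154.9]]
top 0 [[421.5, 308.2], [437.1, 299.8], [452.6, 291.4]]
top 0.013 [[423.4, 308.7], [439.1, 300.2], [454.7, 291.8]]
top 0.026 [[425.2, 309.2], [441.1, 300.6], [456.9, 292.1]]
top 0.04 [[427.2, 309.8], [443.3, 301.1], [459.2, 292.5]]
top 0.06 [[430.2, 310.6], [446.5, 301.8], [462.7, 293.1]]
0 [[123.1, 190.5], [127.2, 198.4], [131.6, 206.7]]
0.013 [[121.9, 186.3], [126.0, 194.2], [130.4, 202.5]]
0.026 [[120.6, 182.1], [124.8, 190.0], [129.2, 198.3]]
0.04 [[119.3, 177.4], [123.4, 185.3], [127.8, 193.5]]
0.06 [[117.3, 170.6], [121.5, 178.4], [125.9, 186.6]]
```

View pics/f0.png

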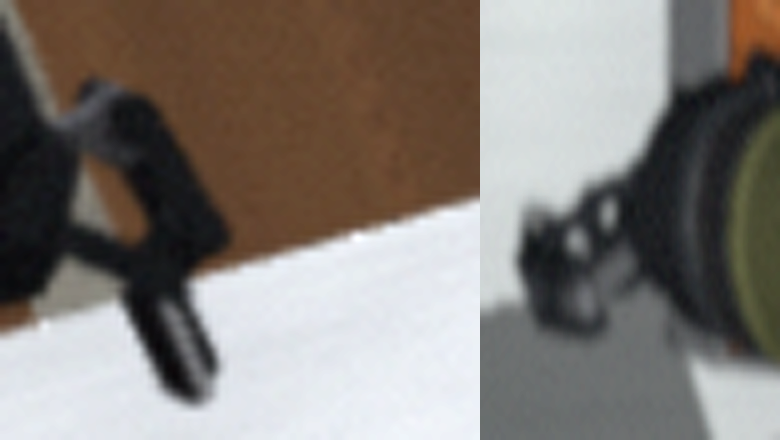

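View pics/f2.png

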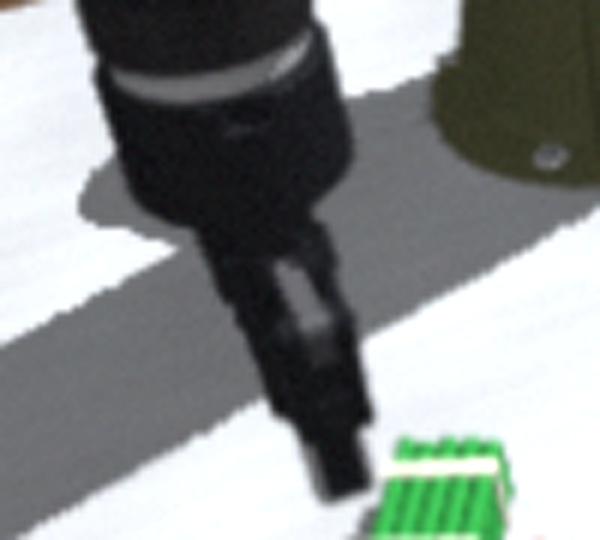

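The fingertips are drawn about 40 mm above the reported TCP in all the pictures (expected ≤13 mm). The bundle also hasn't moved and the force is zero, so the fingers passed above it. I'll back off and take a clean two-view tip measurement before going lower.

Emit:
move_arm([
  {"wx":0,"wy":0,"wz":0,"tx":-15,"ty":0,"tz":0,"grip":60},
  {"wx":0,"wy":0,"wz":0,"tx":-20,"ty":0,"tz":0,"grip":60},
  {"wx":0,"wy":0,"wz":0,"tx":-15,"ty":0,"tz":0,"grip":60},
  {"wx":0,"wy":0,"wz":0,"tx":0,"ty":0,"tz":6,"grip":60},
  {"wx":0,"wy":0,"wz":0,"tx":0,"ty":0,"tz":6,"grip":60},
  {"wx":0,"wy":0,"wz":0,"tx":0,"ty":0,"tz":0,"grip":60},
  {"wx":0,"wy":0,"wz":0,"tx":0,"ty":0,"tz":0,"grip":60},
])

```text
time_s: 4.3
tcp_pos: [0.5553, -0.3437, 0.0719]
orientation: [-2.274, -2.166, 0.0]
force: [0.2, 0.1, -0.6]
gripper_width: 0.597
```

Run:
```python
from h import *
info()
p=ctrl.get_state()['tcp_pos']
for z in(.02,.03,.04,.05): print(z,[(proj("scene",np.array([*(p[:2]+s*bx),p[2]+z]))).round(1).tolist() for s in(-.035,0,.025,.035)])
im=ctrl.grab_frame("scene")[:,:,::-1]; cv2.imwrite("pics/s5full.png",im)
cv2.imwrite("pics/s5.png",cv2.convertScaleAbs(cv2.resize(im[190:260,100:190],None,fx=8,fy=8,interpolation=cv2.INTER_CUBIC),alpha=1.7))
```

```text
t 4.3 tcp [ 0.5553 -0.3437  0.0719] box [-0.0018 -0.1209] F [ 0.19  0.1  -0.63] w 0.597 q [-0.554  0.481 -0.086  1.006  0.     1.065]
toolx [0.048 0.999 0.001] tooly [ 0.999 -0.048 -0.001] toolz [-0.001  0.001 -1.   ]
tooly yaw rel box x 0.02
0.02 [[130.7, 220.2], [135.0, 228.7], [138.2, 235.1], [139.6, 237.7]]
0.03 [[129.9, 217.4], [134.2, 225.9], [137.4, 232.3], [138.8, 234.9]]
0.04 [[129.0, 214.6], [133.4, 223.1], [136.6, 229.5], [137.9, 232.1]]
0.05 [[128.2, 211.7], [132.5, 220.3], [135.8, 226.6], [137.1, 229.2]]
```

View pics/s5.png

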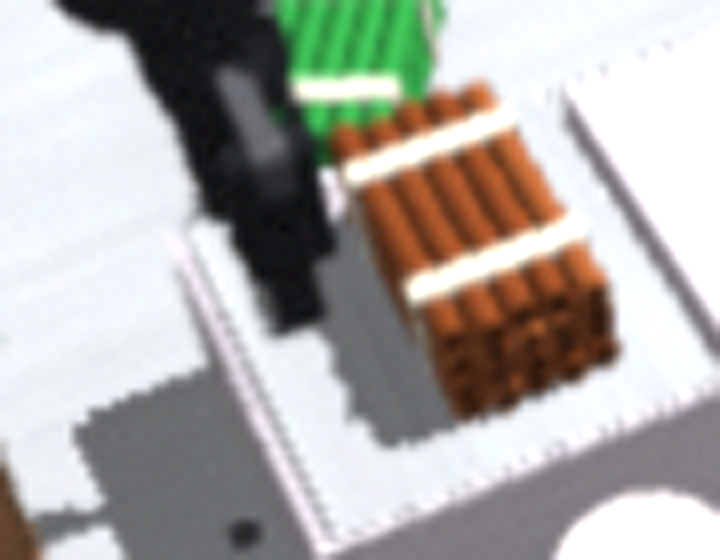

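Fingertip at about (138,230.5), which matches a point 42 mm above the reported TCP, so the tips are at z≈0.114. Lowering 25 mm stays above the lid even for the smallest offset the missed contact allows (25 mm).

Emit:
move_arm([
  {"wx":0,"wy":0,"wz":0,"tx":0,"ty":0,"tz":8,"grip":60},
  {"wx":0,"wy":0,"wz":0,"tx":0,"ty":0,"tz":8,"grip":60},
  {"wx":0,"wy":0,"wz":0,"tx":0,"ty":0,"tz":6,"grip":60},
  {"wx":0,"wy":0,"wz":0,"tx":0,"ty":0,"tz":3,"grip":60},
  {"wx":0,"wy":0,"wz":0,"tx":0,"ty":0,"tz":0,"grip":60},
  {"wx":0,"wy":0,"wz":0,"tx":0,"ty":0,"tz":0,"grip":60},
])

```text
time_s: 4.95
tcp_pos: [0.5557, -0.3444, 0.0475]
orientation: [-2.275, -2.166, 0.0]
force: [0.3, 0.6, -0.2]
gripper_width: 0.602
```

Run:
```python
from h import *
info()
im=ctrl.grab_frame("scene")[:,:,::-1]; cv2.imwrite("pics/s6full.png",im)
cv2.imwrite("pics/s6.png",cv2.convertScaleAbs(cv2.resize(im[190:260,100:190],None,fx=8,fy=8,interpolation=cv2.INTER_CUBIC),alpha=1.7))
```

```text
t 4.95 tcp [ 0.5557 -0.3444  0.0475] box [-0.0013 -0.1216] F [ 0.33  0.58 -0.16] w 0.602 q [-0.555  0.5   -0.115  0.956  0.     1.065]
toolx [0.049 0.999 0.   ] tooly [ 0.999 -0.049 -0.   ] toolz [-0.  0. -1.]
tooly yaw rel box x -0.0
```

View pics/s6.png

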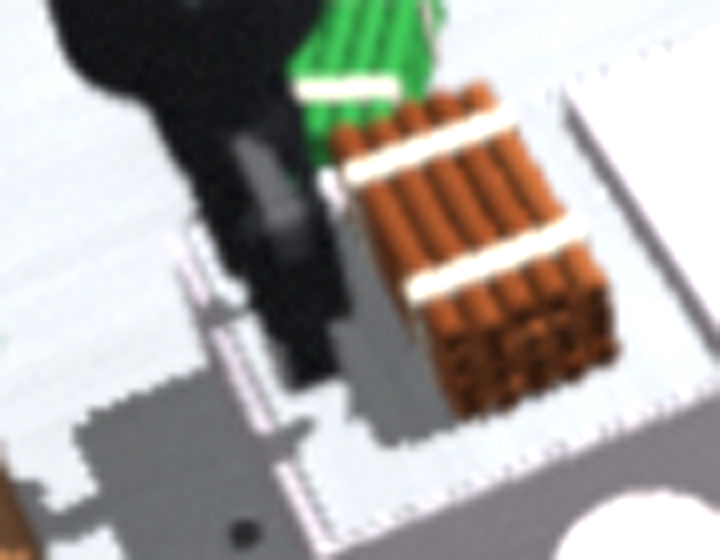

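The tip is now at about (140,237), i.e. z≈0.089, with no contact and clear of the bundle. I'll go 4 mm lower and push.

Emit:
move_arm([
  {"wx":0,"wy":0,"wz":0,"tx":0,"ty":0,"tz":4,"grip":60},
  {"wx":0,"wy":0,"wz":0,"tx":8,"ty":0,"tz":0,"grip":60},
  {"wx":0,"wy":0,"wz":0,"tx":7,"ty":0,"tz":0,"grip":60},
  {"wx":0,"wy":0,"wz":0,"tx":5,"ty":0,"tz":0,"grip":60},
  {"wx":0,"wy":0,"wz":0,"tx":5,"ty":0,"tz":0,"grip":60},
  {"wx":0,"wy":0,"wz":0,"tx":6,"ty":0,"tz":0,"grip":60},
  {"wx":0,"wy":0,"wz":0,"tx":6,"ty":0,"tz":0,"grip":60},
])

```text
time_s: 5.7
tcp_pos: [0.5576, -0.3072, 0.0436]
orientation: [2.275, 2.166, -0.0]
force: [0.4, -0.8, 0.3]
gripper_width: 0.601
```

Run:
```python
from h import *
info()
im=ctrl.grab_frame("scene")[:,:,::-1]; cv2.imwrite("pics/s7full.png",im)
cv2.imwrite("pics/s7.png",cv2.convertScaleAbs(cv2.resize(im[190:260,100:190],None,fx=8,fy=8,interpolation=cv2.INTER_CUBIC),alpha=1.7))
```

```text
t 5.7 tcp [ 0.5576 -0.3072  0.0436] box [-0.0013 -0.0844] F [ 0.37 -0.81  0.33] w 0.601 q [-0.503  0.473 -0.167  0.93  -0.     1.116]
toolx [ 0.049  0.999 -0.001] tooly [ 0.999 -0.049  0.   ] toolz [ 0.    -0.001 -1.   ]
tooly yaw rel box x -0.0
```

View pics/s7.png

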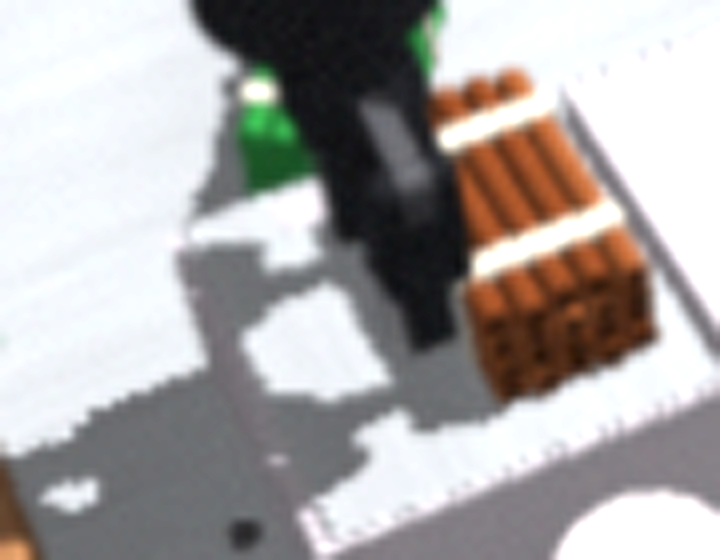

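The bundle slides flat and stays square: its top corner moved from (175.6,224) to (180.6,222), about 11 mm. I'll continue pushing.

Emit:
move_arm([
  {"wx":0,"wy":0,"wz":0,"tx":8,"ty":0,"tz":0,"grip":60},
  {"wx":0,"wy":0,"wz":0,"tx":8,"ty":0,"tz":0,"grip":60},
  {"wx":0,"wy":0,"wz":0,"tx":8,"ty":0,"tz":0,"grip":60},
  {"wx":0,"wy":0,"wz":0,"tx":8,"ty":0,"tz":0,"grip":60},
  {"wx":0,"wy":0,"wz":0,"tx":8,"ty":0,"tz":0,"grip":60},
  {"wx":0,"wy":0,"wz":0,"tx":8,"ty":0,"tz":0,"grip":60},
  {"wx":0,"wy":0,"wz":0,"tx":8,"ty":0,"tz":0,"grip":60},
  {"wx":0,"wy":0,"wz":0,"tx":8,"ty":0,"tz":0,"grip":60},
  {"wx":0,"wy":0,"wz":0,"tx":8,"ty":0,"tz":0,"grip":60},
  {"wx":0,"wy":0,"wz":0,"tx":6,"ty":0,"tz":0,"grip":60},
])

```text
time_s: 6.75
tcp_pos: [0.5611, -0.2286, 0.0433]
orientation: [-2.274, -2.167, 0.0]
force: [0.2, -0.8, -0.9]
gripper_width: 0.6
```

Run:
```python
from h import *
info()
im=ctrl.grab_frame("scene")[:,:,::-1]; cv2.imwrite("pics/s8full.png",im)
cv2.imwrite("pics/s8.png",cv2.convertScaleAbs(cv2.resize(im[170:270,110:250],None,fx=5.5,fy=5.5,interpolation=cv2.INTER_CUBIC),alpha=1.7))
```

```text
t 6.75 tcp [ 0.5611 -0.2286  0.0433] box [-0.0016 -0.0057] F [ 0.17 -0.75 -0.86] w 0.6 q [-0.387  0.422 -0.248  0.901  0.     1.232]
toolx [0.048 0.999 0.   ] tooly [ 0.999 -0.048 -0.   ] toolz [-0.  0. -1.]
tooly yaw rel box x 0.02
```

View pics/s8.png

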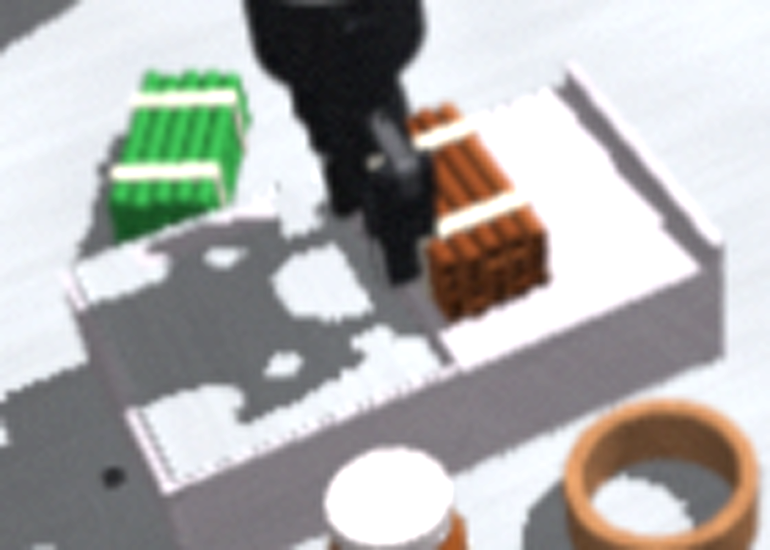

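It is sliding onto the ledge upright and aligned. I'll push another 34 mm, then back off.

Emit:
move_arm([
  {"wx":0,"wy":0,"wz":0,"tx":8,"ty":0,"tz":0,"grip":60},
  {"wx":0,"wy":0,"wz":0,"tx":8,"ty":0,"tz":0,"grip":60},
  {"wx":0,"wy":0,"wz":0,"tx":8,"ty":0,"tz":0,"grip":60},
  {"wx":0,"wy":0,"wz":0,"tx":6,"ty":0,"tz":0,"grip":60},
  {"wx":0,"wy":0,"wz":0,"tx":4,"ty":0,"tz":0,"grip":60},
  {"wx":0,"wy":0,"wz":0,"tx":0,"ty":0,"tz":0,"grip":60},
  {"wx":0,"wy":0,"wz":0,"tx":-6,"ty":0,"tz":0,"grip":60},
  {"wx":0,"wy":0,"wz":0,"tx":-20,"ty":0,"tz":-5,"grip":60},
  {"wx":0,"wy":0,"wz":0,"tx":-25,"ty":0,"tz":-30,"grip":60},
  {"wx":0,"wy":0,"wz":0,"tx":-35,"ty":0,"tz":-35,"grip":30},
])

```text
time_s: 7.8
tcp_pos: [0.5574, -0.2812, 0.1128]
orientation: [-2.271, -2.166, 0.001]
force: [2.0, 0.0, -0.3]
gripper_width: 0.446
```

Run:
```python
from h import *
info()
for n in("scene","top"): cv2.imwrite(f"pics/{n}9.png",ctrl.grab_frame(n)[:,:,::-1])
im=cv2.imread("pics/scene9.png")
cv2.imwrite("pics/s9.png",cv2.convertScaleAbs(cv2.resize(im[170:270,110:250],None,fx=5.5,fy=5.5,interpolation=cv2.INTER_CUBIC),alpha=1.5))
```

```text
t 7.8 tcp [ 0.5574 -0.2812  0.1128] box [-0.0028 -0.0584] F [ 2.04  0.04 -0.32] w 0.446 q [-4.680e-01  4.030e-01 -1.070e-01  1.065e+00  1.000e-03  1.151e+00]
toolx [0.047 0.999 0.002] tooly [ 0.999 -0.047 -0.003] toolz [-0.003  0.002 -1.   ]
tooly yaw rel box x 0.08
```

View pics/s9.png

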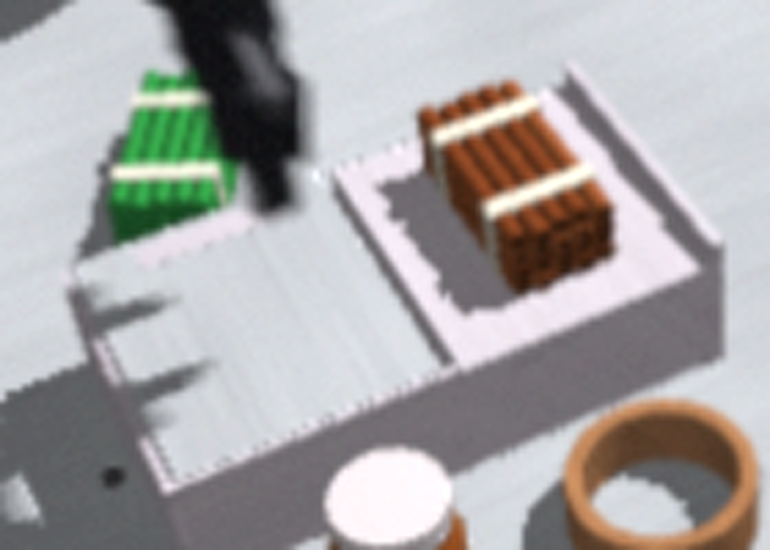

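View pics/top9.png

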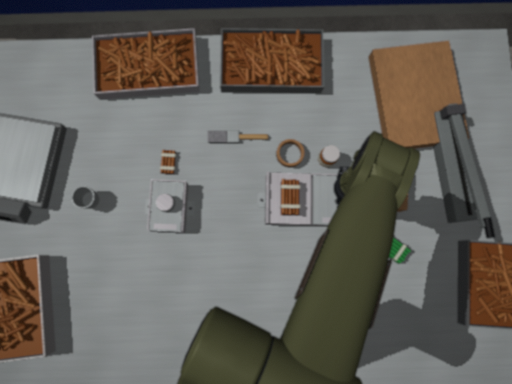

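Emit:
move_arm([
  {"wx":0,"wy":0,"wz":0,"tx":-3,"ty":-20,"tz":0,"grip":0},
  {"wx":0,"wy":0,"wz":0,"tx":-3,"ty":-20,"tz":0,"grip":0},
  {"wx":0,"wy":0,"wz":0,"tx":-3,"ty":-20,"tz":0,"grip":0},
  {"wx":0,"wy":0,"wz":0,"tx":0,"ty":-8,"tz":0,"grip":0},
  {"wx":0,"wy":0,"wz":0,"tx":0,"ty":0,"tz":0,"grip":0},
  {"wx":0,"wy":0,"wz":0,"tx":0,"ty":0,"tz":0,"grip":0},
])

```text
time_s: 8.5
tcp_pos: [0.4912, -0.2873, 0.1136]
orientation: [2.275, 2.166, 0.001]
force: [-0.2, 0.5, -1.0]
gripper_width: 0.002
```

Run:
```python
from h import *
im=cv2.imread("pics/top9.png")[:,:,::-1].copy()
m=cv2.morphologyEx(brown("top",im,(268,170,312,228)),cv2.MORPH_CLOSE,np.ones((7,7)))
r=cv2.minAreaRect(max(cv2.findContours(m,0,2)[0],key=cv2.contourArea)); print(r)
for p in cv2.boxPoints(r): print('bundle box coords',b(ray("top",p,.11)).round(4))
info([*w(-.072,-.07),.06])
p=ctrl.get_state()['tcp_pos']
for z in(0,.02,.03,.04,.05): print(z,proj("scene",p+[0,0,z]).round(1))
im=ctrl.grab_frame("scene")[:,:,::-1]
cv2.imwrite("pics/s10.png",cv2.convertScaleAbs(cv2.resize(im[150:250,100:220],None,fx=6,fy=6,interpolation=cv2.INTER_CUBIC),alpha=1.6))
```

```text
((290.0, 197.0), (34.0, 16.0), 90.0)
bundle box coords [0.0487 0.0927]
bundle box coords [0.0498 0.0439]
bundle box coords [-0.0541  0.0434]
bundle box coords [-0.0551  0.0917]
t 8.5 tcp [ 0.4912 -0.2873  0.1136] box [-0.0686 -0.0678] F [-0.16  0.46 -1.01] w 0.002 q [-0.53   0.299 -0.253  1.017  0.     1.09 ]
toolx [ 0.049  0.999 -0.   ] tooly [ 0.999 -0.049  0.001] toolz [ 0.001 -0.    -1.   ]
tooly yaw rel box x -0.01
shift tool mm [-2.2 -3.5 53.6]
0 [144.9 199.5]
0.02 [143.5 193.8]
0.03 [142.7 190.9]
0.04 [142. 188.]
0.05 [141.3 185. ]
```

View pics/s10.png

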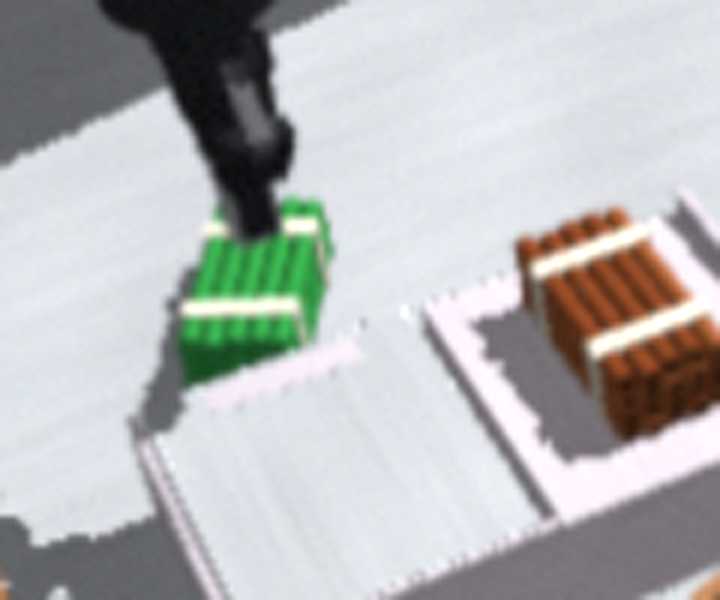

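The bundle measures y = 43–93 mm in the box frame, so it is wholly on the ledge (0–134) and clear of the lip. The shut tip at (142.5,190) fits z≈0.147. I'll descend to about 12 mm over the strip.

Emit:
move_arm([
  {"wx":0,"wy":0,"wz":0,"tx":-2,"ty":-3,"tz":20,"grip":0},
  {"wx":0,"wy":0,"wz":0,"tx":0,"ty":0,"tz":25,"grip":0},
  {"wx":0,"wy":0,"wz":0,"tx":0,"ty":0,"tz":13,"grip":0},
  {"wx":0,"wy":0,"wz":0,"tx":0,"ty":0,"tz":7,"grip":0},
  {"wx":0,"wy":0,"wz":0,"tx":0,"ty":0,"tz":0,"grip":0},
  {"wx":0,"wy":0,"wz":0,"tx":0,"ty":0,"tz":0,"grip":0},
])

```text
time_s: 9.15
tcp_pos: [0.488, -0.2893, 0.0491]
orientation: [2.274, 2.166, 0.0]
force: [0.1, -0.6, 0.3]
gripper_width: -0.001
```

Run:
```python
from h import *
info([*w(-.072,-.07),.037])
p=ctrl.get_state()['tcp_pos']
print(ray("scene",(148,212.8),.07), b(ray("scene",(148,212.8),.07)))
for z in(0,.02,.03,.035,.04): print(z,proj("scene",p+[0,0,z]).round(1))
im=ctrl.grab_frame("scene")[:,:,::-1]
cv2.imwrite("pics/s11.png",cv2.convertScaleAbs(cv2.resize(im[170:250,110:210],None,fx=7,fy=7,interpolation=cv2.INTER_CUBIC),alpha=1.6))
```

```text
t 9.15 tcp [ 0.488  -0.2893  0.0491] box [-0.0716 -0.0698] F [ 0.13 -0.59  0.27] w -0.001 q [-0.535  0.35  -0.341  0.878  0.     1.084]
toolx [ 0.049  0.999 -0.   ] tooly [ 0.999 -0.049  0.001] toolz [ 0.001 -0.    -1.   ]
tooly yaw rel box x 0.01
shift tool mm [-0.2 -0.4 12.1]
[ 0.4964297  -0.28910497  0.07      ] [-0.06326161 -0.06927799]
0 [148.1 216.5]
0.02 [146.8 211.3]
0.03 [146.1 208.6]
0.035 [145.8 207.3]
0.04 [145.5 205.9]
```

View pics/s11.png

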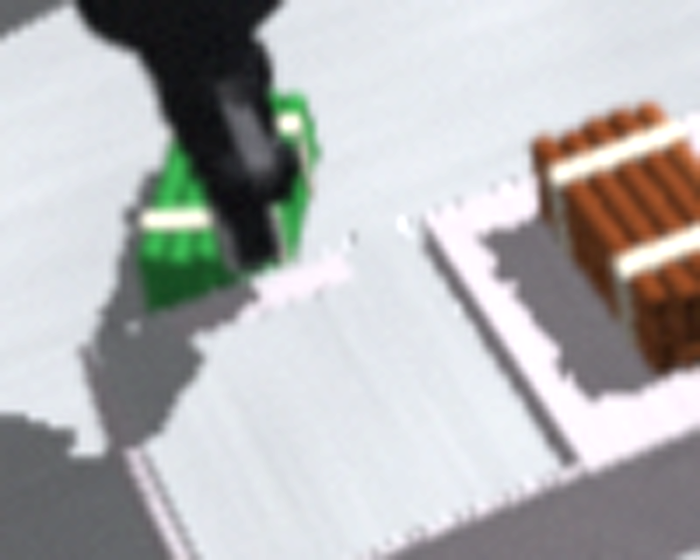

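The tip at (147,208) hovers just above the front strip, centred sideways. I'll shift 3 mm inward and lower in small steps, watching the force.

Emit:
move_arm([
  {"wx":0,"wy":0,"wz":0,"tx":0,"ty":3,"tz":5,"grip":0},
  {"wx":0,"wy":0,"wz":0,"tx":0,"ty":0,"tz":3,"grip":0},
  {"wx":0,"wy":0,"wz":0,"tx":0,"ty":0,"tz":2,"grip":0},
  {"wx":0,"wy":0,"wz":0,"tx":0,"ty":0,"tz":2,"grip":0},
  {"wx":0,"wy":0,"wz":0,"tx":0,"ty":0,"tz":0,"grip":0},
])

```text
time_s: 9.7
tcp_pos: [0.49, -0.289, 0.0361]
orientation: [-2.275, -2.166, 0.0]
force: [0.6, -1.0, 0.1]
gripper_width: 0.003
```

Emit:
move_arm([
  {"wx":0,"wy":0,"wz":0,"tx":0,"ty":0,"tz":2,"grip":0},
  {"wx":0,"wy":0,"wz":0,"tx":0,"ty":0,"tz":1,"grip":0},
  {"wx":0,"wy":0,"wz":0,"tx":0,"ty":0,"tz":0,"grip":0},
])

```text
time_s: 10.0
tcp_pos: [0.4902, -0.2891, 0.0333]
orientation: [-2.275, -2.166, 0.0]
force: [-0.7, 1.3, -0.1]
gripper_width: 0.002
```

Emit:
move_arm([
  {"wx":0,"wy":0,"wz":0,"tx":0,"ty":0,"tz":1.5,"grip":0},
  {"wx":0,"wy":0,"wz":0,"tx":0,"ty":0,"tz":1.5,"grip":0},
  {"wx":0,"wy":0,"wz":0,"tx":0,"ty":0,"tz":0,"grip":0},
])

```text
time_s: 10.3
tcp_pos: [0.4905, -0.2893, 0.0308]
orientation: [2.275, 2.166, 0.0]
force: [-1.4, 0.9, 4.6]
gripper_width: -0.0
```

Emit:
move_arm([
  {"wx":0,"wy":0,"wz":0,"tx":0,"ty":0,"tz":1,"grip":0},
  {"wx":0,"wy":0,"wz":0,"tx":0,"ty":0,"tz":1,"grip":0},
  {"wx":0,"wy":0,"wz":0,"tx":0,"ty":0,"tz":0,"grip":0},
])

```text
time_s: 10.6
tcp_pos: [0.4905, -0.2893, 0.0289]
orientation: [2.275, 2.166, 0.0]
force: [-1.9, -0.2, 5.7]
gripper_width: -0.0
```

Emit:
move_arm([
  {"wx":0,"wy":0,"wz":0,"tx":0,"ty":0,"tz":1,"grip":0},
  {"wx":0,"wy":0,"wz":0,"tx":0,"ty":0,"tz":0,"grip":0},
])

```text
time_s: 10.8
tcp_pos: [0.4906, -0.2893, 0.0279]
orientation: [2.275, 2.166, 0.0]
force: [-1.1, 0.6, 3.9]
gripper_width: 0.003
```

Emit:
move_arm([
  {"wx":0,"wy":0,"wz":0,"tx":0,"ty":0,"tz":1,"grip":0},
  {"wx":0,"wy":0,"wz":0,"tx":0,"ty":0,"tz":0,"grip":0},
])

```text
time_s: 11.0
tcp_pos: [0.4905, -0.2893, 0.0269]
orientation: [2.275, 2.166, 0.0]
force: [-1.3, 0.5, 5.0]
gripper_width: -0.004
```

Emit:
move_arm([
  {"wx":0,"wy":0,"wz":0,"tx":0,"ty":0,"tz":0.7,"grip":0},
  {"wx":0,"wy":0,"wz":0,"tx":0,"ty":0,"tz":0,"grip":0},
])

```text
time_s: 11.2
tcp_pos: [0.4906, -0.2893, 0.0262]
orientation: [2.275, 2.166, 0.0]
force: [-1.5, -0.4, 5.2]
gripper_width: -0.003
```

Emit:
move_arm([
  {"wx":0,"wy":0,"wz":0,"tx":0,"ty":0,"tz":0.5,"grip":0},
  {"wx":0,"wy":0,"wz":0,"tx":0,"ty":0,"tz":0,"grip":0},
])

```text
time_s: 11.4
tcp_pos: [0.4906, -0.2894, 0.0259]
orientation: [2.275, 2.166, 0.0]
force: [-2.5, 1.0, 6.3]
gripper_width: -0.001
```

Emit:
move_arm([
  {"wx":0,"wy":0,"wz":0,"tx":0,"ty":0,"tz":-5,"grip":0},
  {"wx":0,"wy":0,"wz":0,"tx":0,"ty":0,"tz":-10,"grip":0},
  {"wx":0,"wy":0,"wz":0,"tx":0,"ty":0,"tz":-15,"grip":0},
  {"wx":0,"wy":0,"wz":0,"tx":0,"ty":0,"tz":-20,"grip":0},
  {"wx":0,"wy":0,"wz":0,"tx":0,"ty":0,"tz":-30,"grip":0},
  {"wx":0,"wy":0,"wz":0,"tx":0,"ty":0,"tz":-30,"grip":0},
  {"wx":0,"wy":0,"wz":0,"tx":0,"ty":0,"tz":-30,"grip":0},
  {"wx":0,"wy":0,"wz":0,"tx":0,"ty":0,"tz":0,"grip":0},
])

```text
time_s: 12.2
tcp_pos: [0.4927, -0.2905, 0.1702]
orientation: [2.27, 2.162, 0.003]
force: [1.1, -1.0, -0.7]
gripper_width: 0.001
```

Run:
```python
from h import *
info()
im=ctrl.grab_frame("scene")[:,:,::-1]; cv2.imwrite("pics/s12full.png",im)
cv2.imwrite("pics/s12.png",cv2.convertScaleAbs(cv2.resize(im[140:270,100:260],None,fx=4.6,fy=4.6,interpolation=cv2.INTER_CUBIC),alpha=1.4))
```

```text
t 12.2 tcp [ 0.4927 -0.2905  0.1702] box [-0.0669 -0.0709] F [ 1.14 -1.01 -0.73] w 0.001 q [-0.533  0.264 -0.166  1.133  0.     1.087]
toolx [ 0.049  0.999 -0.003] tooly [ 0.999 -0.049  0.006] toolz [ 0.006 -0.004 -1.   ]
tooly yaw rel box x -0.0
```

View pics/s12.png

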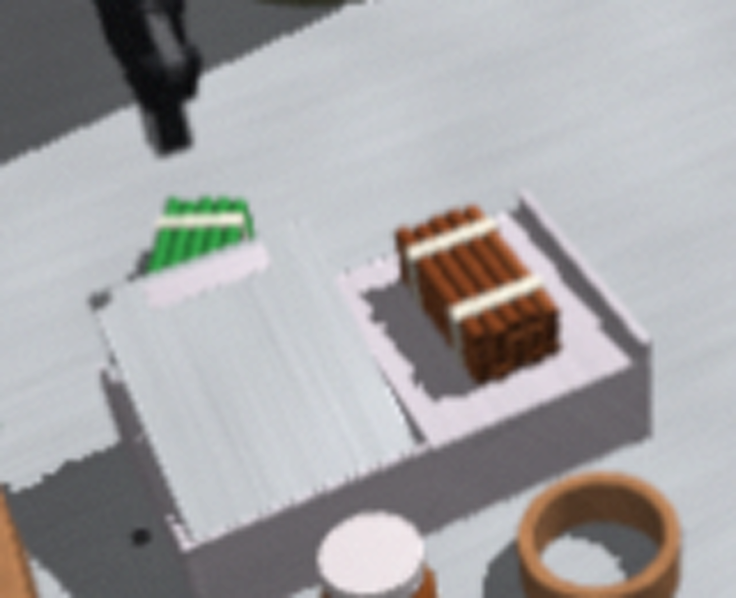

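The lid is springing up: the strip has risen to about (145,200) and a dark gap shows along its side. The bundle is unmoved on the ledge. I'll withdraw further and do a final check.

Emit:
move_arm([
  {"wx":0,"wy":0,"wz":0,"tx":-20,"ty":-15,"tz":-20,"grip":0},
  {"wx":0,"wy":0,"wz":0,"tx":-40,"ty":-20,"tz":-10,"grip":0},
  {"wx":0,"wy":0,"wz":0,"tx":-40,"ty":-20,"tz":0,"grip":0},
  {"wx":0,"wy":0,"wz":0,"tx":-40,"ty":-20,"tz":0,"grip":0},
  {"wx":0,"wy":0,"wz":0,"tx":-40,"ty":-20,"tz":0,"grip":0},
  {"wx":0,"wy":0,"wz":0,"tx":0,"ty":0,"tz":0,"grip":0},
  {"wx":0,"wy":0,"wz":0,"tx":0,"ty":0,"tz":0,"grip":0},
  {"wx":0,"wy":0,"wz":0,"tx":0,"ty":0,"tz":0,"grip":0},
])

```text
time_s: 13.05
tcp_pos: [0.3866, -0.4631, 0.1944]
orientation: [-2.273, -2.166, -0.001]
force: [0.6, 0.1, -0.4]
gripper_width: -0.002
```

Run:
```python
from h import *
info()
for n in("scene","top"): cv2.imwrite(f"pics/{n}13.png",ctrl.grab_frame(n)[:,:,::-1])
im=cv2.imread("pics/top13.png")[:,:,::-1].copy()
m=cv2.morphologyEx(brown("top",im,(268,170,312,228)),cv2.MORPH_CLOSE,np.ones((7,7)))
r=cv2.minAreaRect(max(cv2.findContours(m,0,2)[0],key=cv2.contourArea))
for p in cv2.boxPoints(r): print('bundle',b(ray("top",p,.11)).round(4))
# predicted lid front corners at angles
for a in(0,.2,.4):
    L=.155; x=.075-L*np.cos(a); z=.067+L*np.sin(a)
    print(a,[proj("scene",np.array([*w(x,y),z])).round(1).tolist() for y in(-.134,-.006)])
a=cv2.imread("pics/top0.png");d=cv2.absdiff(a,cv2.imread("pics/top13.png"))[:,:250].max(); print('top diff left half',d)
im=cv2.imread("pics/scene13.png")
cv2.imwrite("pics/s13.png",cv2.convertScaleAbs(cv2.resize(im[130:290,60:260],None,fx=3.7,fy=3.7,interpolation=cv2.INTER_CUBIC),alpha=1.4))
```

```text
t 13.05 tcp [ 0.3866 -0.4631  0.1944] box [-0.1644 -0.2484] F [ 0.58  0.06 -0.39] w -0.002 q [-8.750e-01  3.210e-01 -3.500e-02  1.217e+00  1.000e-03  7.440e-01]
toolx [0.048 0.999 0.002] tooly [ 0.999 -0.048 -0.001] toolz [-0.001  0.002 -1.   ]
tooly yaw rel box x 0.03
bundle [0.0487 0.0927]
bundle [0.0498 0.0439]
bundle [-0.0541  0.0434]
bundle [-0.0551  0.0917]
0 [[122.9, 218.6], [167.8, 201.8]]
0.2 [[120.6, 211.0], [166.6, 194.2]]
0.4 [[119.0, 204.8], [166.3, 187.8]]
top diff left half 99
```

View pics/s13.png

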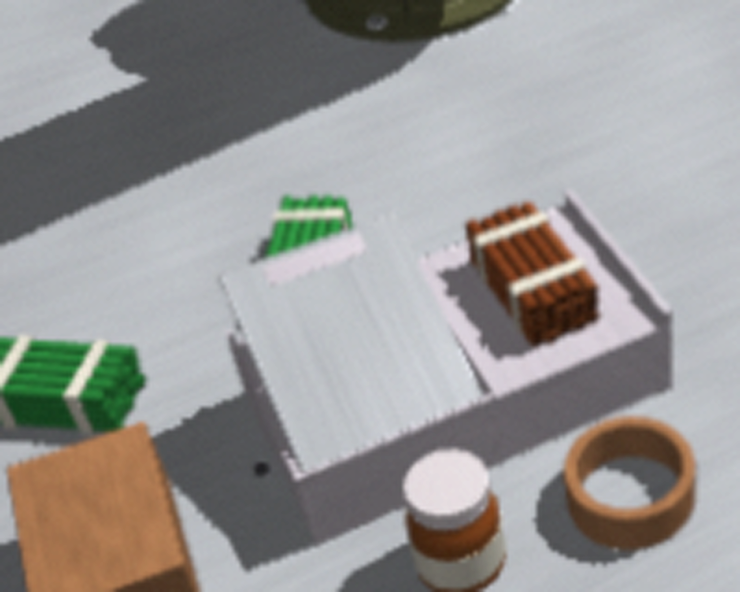

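View pics/top13.png

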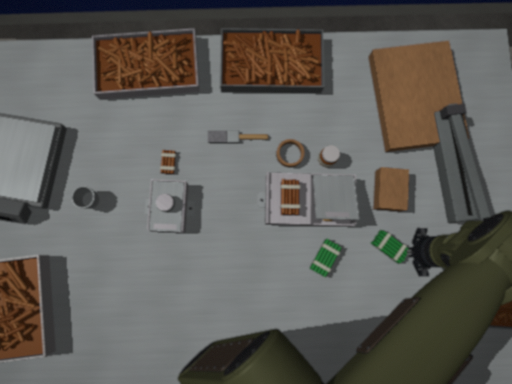

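The lid's front corner at (120.8,203) matches the 0.4 rad prediction of (119,204.8). The bundle is unmoved on the ledge, and everything else sits where it was. Handing in.

```bash
python3 -c "
from station import ctrl
print(ctrl.finish_job())"
```

```text
the job is handed in; nothing more can be done
None
```

I slid the bundle sideways off the lid onto the ledge, then pressed the lid's front strip until the catch let go. The lid sprang ajar, and I handed the job in at about 13 s with the arm clear of everything.

- **Bundle:** its measured corners lie at y = 43–93 mm and x = −55 to +50 mm in the box frame, so it is wholly on the ledge. It was upright, and its position read the same before and after the press.
- **Lid:** the front corner stands where about 0.4 rad predicts, within 2–3 pixels. The press took about 5–6 N.
- **Everything else:** by eye in the last top picture, the smaller box is shut with the tin on it, and the other items have not moved. My numeric picture comparison for that side gave no usable result, because the arm was in the picture.

**Reported tool height disagreed with the cameras:** the fingertips showed about 33–42 mm above the reported TCP, where at most 13 mm was expected. The first push therefore passed over the bundle without touching it. I corrected the height from the pictures, and for the press also by watching the contact force.

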